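# Drop the template plate over the jig's studs and latch it

### The job

Fit the wide template plate with the two slots onto the heel-nailing jig: rest it on the two studs, slide it gently until the slots drop over them and it lies flat on the bed, then swing the latch bar fully round over the plate. Never press the plate hard on the stud tips or drop it on them, leave the other plate and the rest of the bench as they are, and let go at the end.

Things in the scene. Friction and masses are not known exactly. Their poses are not given: they have to be found in the camera images.
- jig: Heel-nailing jig fixed to the bench: grey cast bed, 150 mm along its x, 190 mm along its y (y = -78 to +112 mm), flat top 30 mm above the bench. Two steel studs stand on the bed at y = -45 and +45 mm (see stud_mid), a swing latch at its +y end. Origin on the bench under the middle of the stud slots; z up.
- stud_mid (a point): Point of the bed top (30 mm up) at the jig's x = y = 0, NOT the true stud position: the studs (10 mm dia, tips chamfered 0.8 mm, tops 9 mm above the bed, y = -45 and +45 mm exact) sit on one bar clamped anywhere from x = -16 to +16 mm, the same for both. That x is not measured; feel for it. The bar stays put during the job.
- plate: The plate to fit: loose, steel, 80 mm (x) by 130 mm (y) by 6 mm, 0.3 to 0.5 kg. Two through slots at y = -45 and +45 mm, each 13 mm along x, 16 mm along y. In its middle an upright tab handle 12 mm thick (x), 40 mm long (y), top 41 mm above the underside. Origin: centre of the underside, z up. Fits either way round; seated, its underside is 30 mm above the bench, on the stud tips 39 mm.
- latch (a joint): Latch bar angle about its upright pivot, rad: 0 = fully closed (hard stop), bar along the jig's -y over the plate's end; starts open at 1.3 to 1.75, pointing about to the jig's +x. Light friction (2 N at the pin), stays where left. Bar 14 mm wide, 53 mm long, from 40.5 to 46.5 mm above the bench: passes 4 mm over a seated plate, is blocked by a plate still on the stud tips.
- latch_pin (a point): Top of the upright handle pin on the latch bar, 43 mm from the pivot: a round pin 12 mm in diameter standing 34 mm up from the bar (46.5 to 80.5 mm above the bench). The point is on its axis, 80.5 mm above the bench.
- latch_pivot (a point): Axis of the latch hinge, on the jig at x = 0, y = +90 mm, 40.5 mm above the bench; a post 18 mm in diameter, up to 51 mm above the bench.
- other_plate: A different, narrower plate of steel with the same tab handle, 60 by 130 by 6 mm, two small round holes 66 mm apart: does not fit, leave it. It lies to one side of the jig and the right plate to the other; which is where changes. Origin at the centre of the underside.
- hammer: Hammer, 270 mm, lying on the bench: leave it.
- screwdriver: Screwdriver, 200 mm, lying on the bench: leave it.
- glue: White bottle with red cap, 54 mm in diameter, 130 mm tall, standing far to the left: leave it. Origin under its base.
- tin: Green tin, 84 mm in diameter, 100 mm tall, standing far to the right: leave it. Origin under its base.
- heel_block: Black rubber heel block, 55 by 50 by 28 mm, on the bench beyond the jig: leave it.
- shoe_last: Wooden shoe last lying beyond the jig, about 232 mm long (its y), 74 mm wide, 95 mm high: leave it. Origin under its middle.
Mind the look-alikes: they are no part of the job. What is shaped like the plate but purple is not meant.

How it is judged:
By the outcome, as a careful person would: the job done as asked, in the order asked, and still so for the second after the job is handed in, with the robot touching nothing.
It also fails if it takes over 72 s, if anything falls off the work surface, if the arm or the gripper's body presses on something with over 40 N, if the wrist force passes 120 N, or if a joint passes its speed limit or range.

### The arm

A 6-joint arm with a two-finger parallel gripper is mounted at the origin on the work surface. World frame = base frame: x ahead of the robot, y to its left, z up, the work surface at z = 0. Lengths are in mm, angles in rad, forces in N, time in s.
With the tool pointing down it reaches from about 350 to 975 mm from the base axis. Payload 17.4 kg.
Tool frame: the origin (TCP) lies midway between the tips of the shut fingers; the grasp point (between the pads) lies behind it (arm.grasp_offset is the z of the grasp point in the tool frame, in mm); z points along the fingers, y is the line along which they close (so a half turn about z gives the same grasp; the last joint's range is limited). The gripper opens to 85 mm and grips with 20 to 120 N. Pads are 22 mm wide; open, the fingers measure 114 mm over their backs; the gripper's body (76 mm by 85 mm) begins 54 mm behind the grasp point. The pads swing forward as they close: fully open they stand 13 mm farther back than shut.
Start: joints at [1.137, 0.116, 1.442, -0, 1.584, -0.038], TCP at [260.252, 622.817, 231.303] pointing down, gripper open.
Joint ranges: [-2.83, 2.83], [-0.83, 2.19], [0.07, 2.5], [-1.14, 4.28], [0.01, 3], [-2.97, 2.97]. Speed limits (rad/s): [1.89, 1.89, 2.22, 3.14, 3.14, 3.14].

### API

Orientations are given as a 3x3 rotation matrix whose columns are the frame's x, y, z axes.
In Python, from bench import arm gives the robot as it stands.
- The arm moves only by the tool apply_moves, never from a script. Its argument "commands" is text: rows parted by semicolons, each of 7 numbers parted by spaces: the shift along the world's x, y, z in mm, then the turn, a rotation vector about the world's x, y, z in rad, then the finger opening in mm, from 0 to 85.4. A call has 1 to 5 rows; each row is the pose to reach, as a shift and turn from the pose commanded when the call began; what a row does not reach only later rows make up. A row lasts 1/10 s, in which the tool goes at most 50 mm and 8.59 degrees, less where a joint would pass 70% of its speed; a pose out of reach is approached as far as the arm can. A call with a gripper value outside its range is refused whole. The fingers move at their own pace and stop on an object; "grip_force" is the grip in N (left out, the last holds). Time passes only in rows, so rows that repeat a pose let the fingers close. It gives the time, the measured TCP pose, the force, the opening and the grip force at its end, in the units of the state.
- arm.get_obs(): the state, without advancing time (a new reading comes with each control period).
- arm.capture(name): name is "scene" or "top"; returns (picture, depth): 400x640x3 uint8, blue, green, red; 400x640 float32, mm along the optical axis (not along the pixel's ray), 0 where there is no reading.
- arm.camera_model(name): a dict with "intrinsics" (3x3 intrinsics, pixels), "k1" (the pictures are not rectified: a ray, as slopes to the right and down, at radius r is drawn at 1 + k1 r^2 times it, then the intrinsics apply), "R" (3x3) and "t" (3): a world point X has camera coordinates R X + t. Camera axes: x right, y down, z forward; pixel columns grow to the right and rows downward; lengths in mm; the calibration is good to about 2 mm. A picture is of the moment at which its call begins. camera_model takes no time and is no camera call.
- arm.close_job(): hands the job in; it is judged then, once.
Trained networks look in the newest picture that a camera, given by its name, has taken for a name from the list of things; names that differ only in an ending like _2 or _b are one class to them, and where a whole thing is asked for, a point or a joint stands for the part that bears it (a point fixed in the world has none). Each returns a list of dicts, best first, with "score" (0 to 1); they miss things now and then, are a little off and sometimes report something else, mostly with a low value. They report only what shows in the picture. A call takes as long as a camera call. They do not tell look-alikes from the thing itself.
- arm.boxes_of(query, camera): "location" ([column, row] as shares, 0 to 1, of the picture: columns of its width, rows of its height, amid what is visible of it).
The state is a dict: "time_s": time; "joint_pos": joint angles; "qd": joint speeds; "tau": joint torques, N m; "ee_pos": TCP position; "tool_rot": TCP orientation; "force": force on the tool from outside, world axes, zero at the start; "moment": the same for the moment, N m; "opening": opening from 0.0 (shut) to 1.0 (fully open); "grip_force": force on a finger pad.
Only numpy, scipy, OpenCV 4.12 (cv2) and the standard library are available. Lean on these libraries where they do the work, as an engineer would, in place of code of your own. Each camera call takes 0.05 s, during which the arm holds its last target. There are 200 camera calls.

## Working session

There is one attempt and no reset: what is moved stays moved. The work goes in short steps, Python scripts to look and compute and a tool call to move; the robot and the scene stay as the last step left them, time stands still between calls to the robot, and variables do not carry over. Pictures are saved under pics/ and viewed, at most 10 in all, crops included, and the job is handed in when it is done.

Besides the shell and the picture viewer there is one more tool, called after "Call:" as name(argument=value, ...) on one line, values as JSON. apply_moves: Moves the arm, as the interface text tells. Its arguments: {"type":"object","properties":{"commands":{"type":"string"},"grip_force":{"type":"number"}},"required":["commands"]}

```bash
ls; mkdir -p pics
python3 - <<'E'
from bench import arm
import cv2,numpy as np
for n in("scene","top"):
    p,d=arm.capture(n); cv2.imwrite(f"pics/{n}0.png",p); np.save(f"{n}0.npy",d)
    m=arm.camera_model(n); print(n,m)
    for q in("plate","other_plate","jig","latch_pin","latch"):
        print(q,[(np.round(np.array(b["location"])*[640,400]),round(b["score"],2)) for b in arm.boxes_of(q,n)][:4])
o=arm.get_obs();print(o,arm.grasp_offset)
E
```

```text
pics
scene {'intrinsics': array([[482.32245727,   0.        , 317.99293297],
       [  0.        , 482.32245727, 196.21420972],
       [  0.        ,   0.        ,   1.        ]]), 'k1': 0.01460520270358189, 'R': array([[ 0.78525008,  0.61911009,  0.00921992],
       [ 0.52907517, -0.6631698 , -0.52941976],
       [-0.32165474,  0.42060494, -0.84830992]]), 't': array([-432.10626637, -269.57718294, 2117.54060659])}
plate [(array([323., 120.]), 0.93), (array([405., 124.]), 0.89), (array([354., 144.]), 0.67)]
other_plate [(array([236., 245.]), 0.94), (array([397., 151.]), 0.49), (array([312., 189.]), 0.46)]
jig [(array([313., 187.]), 0.89)]
latch_pin [(array([332., 180.]), 0.37)]
latch [(array([331., 179.]), 0.51)]
top {'intrinsics': array([[459.27306876,   0.        , 318.40137941],
       [  0.        , 459.27306876, 204.9104707 ],
       [  0.        ,   0.        ,   1.        ]]), 'k1': -0.020413225708482325, 'R': array([[-0.004225  , -0.99998803, -0.0024695 ],
       [-0.98924946,  0.0045406 , -0.1461673 ],
       [ 0.14617676,  0.0018254 , -0.9892568 ]]), 't': array([ -21.1379375
[... 392 characters left out ...]
 1.58399895e+00, -3.78091932e-02]), 'qd': array([ 0.00121119,  0.00057185,  0.0010446 ,  0.00078583, -0.00194746,
       -0.00105878]), 'tau': array([ 1.76023383e-03, -7.31388545e+01, -6.32454371e+01,  9.19868717e-05,
        6.60291462e-04,  5.28517774e-05]), 'ee_pos': array([260.24364639, 622.82200154, 231.33907809]), 'tool_rot': array([[-9.22699488e-01,  3.85519980e-01,  2.32914539e-05],
       [ 3.85519980e-01,  9.22699487e-01,  4.21327293e-05],
       [-5.24800362e-06,  4.78551686e-05, -9.99999999e-01]]), 'force': array([-0.32242973,  0.13591106, -0.34902203]), 'moment': array([ 0.03736952,  0.04408406, -0.04539665]), 'grip_force': 0.0, 'opening': 0.9988171989613073} -18.700000000000003
```

Run:
```python
import cv2
a=cv2.imread("pics/top0.png")[150:330,90:490]
cv2.imwrite("pics/t0c.png",cv2.resize(a,None,fx=2,fy=2,interpolation=cv2.INTER_CUBIC))
a=cv2.imread("pics/scene0.png")[80:290,180:460]
cv2.imwrite("pics/s0c.png",cv2.resize(a,None,fx=2.8,fy=2.8,interpolation=cv2.INTER_CUBIC))
```

```text
(no output)
```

View pics/t0c.png

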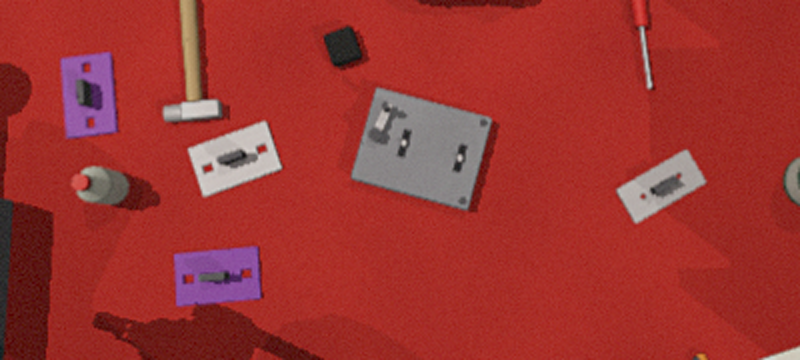

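View pics/s0c.png

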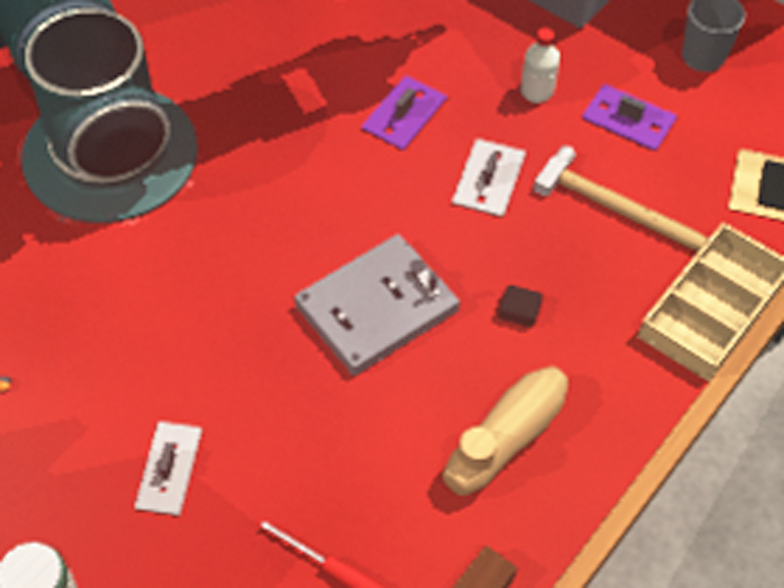

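The top crop shows the right plate (white, wide) at about (208,229) full px, the jig around (302,224) with the latch at (281,210), and the narrow plate at (420,243). The purple plates are decoys.

```bash
cat > h.py <<'E'
import numpy as np,cv2
from bench import arm
def rays(n):
    m=arm.camera_model(n);K=m["intrinsics"];k=m["k1"]
    v,u=np.mgrid[0:400,0:640].astype(float)
    p=cv2.undistortPoints(np.stack([u.ravel(),v.ravel()],1)[:,None],K,np.array([k,0,0,0.]))[:,0]
    d=np.c_[p,np.ones(len(p))]
    return d.reshape(400,640,3),m["R"],m["t"]
def cloud(n,dep):
    d,R,t=rays(n); return (d*dep[...,None]-t)@R
def plane(n,z):  # world xy for every pixel on plane z
    d,R,t=rays(n); c=-R.T@t; w=d@R
    return c+w*((z-c[2])/w[...,2])[...,None]
def px(n,X):
    m=arm.camera_model(n);r=cv2.Rodrigues(m["R"])[0]
    return cv2.projectPoints(np.array(X,float).reshape(-1,1,3),r,m["t"],m["intrinsics"],np.array([m["k1"],0,0,0.]))[0][:,0]
def rect(pts):
    (c,s,a)=cv2.minAreaRect(pts.astype(np.float32)); return np.round(c,1),np.round(s,1),round(a,2)
E
python3 - <<'E'
from h import *
for n,seeds in(("top",{"plate":(190,240),"jig":(320,222),"other":(408,252)}),("scene",{"plate":None,"jig":None})):
    p=cv2.imread(f"pics/{n}0.png");dep=np.load(f"{n}0.npy");C=cloud(n,dep)
    b,g,r=[p[...,i].astype(int) for i in range(3)]
    grey=((r-b)<45)&((abs(r-g))<45)&(b>70)
    np.set_printoptions(suppress=True,precision=1)
    Z=C[...,2]
    lab=cv2.connectedComponentsWithStats(grey.astype(np.uint8))
    for i in range(1,lab[0]):
        if lab[2][i,4]<250: continue
        m=lab[1]==i; P=C[m]; z=np.median(P[:,2]);
        if z>60 or not(250<P[:,0].mean()<900):continue
        Q=plane(n,z)[m][:,:2]; T=P[abs(P[:,2]-z)<5]
        print(n,lab[3][i],lab[2][i,4],"z",z,rect(Q),"cloud",len(T),rect(T[:,:2]))
        hi=P[P[:,2]>z+12]
        if len(hi): print("   high",len(hi),hi.mean(0),hi[:,2].max())
E
```

```text
top [531.9 137.7] 337 z 35.075369530215276 (array([ 782.2, -707. ]), array([192. ,  32.2]), 28.76) cloud 231 (array([ 782., -708.]), array([190.3,  30.2]), 29.27)
   high 1 [ 832.8 -620.   131.6] 131.5955993828085
top [625.4 293.9] 2393 z -629.7866066099181 (array([  257.8, -1390. ]), array([ 78.9, 917.2]), 89.99) cloud 296 (array([  250.3, -1403.2]), array([903. ,  21.4]), 0.18)
   high 836 [  269.5 -1358.1  -540.6] 1453.4330100623852
top [300.4 224. ] 2840 z 29.783213307863562 (array([505.8,  32.8]), array([189. , 149.9]), 74.57) cloud 2388 (array([506.9,  32.5]), array([189.1, 149. ]), 74.73)
   high 118 [516.3  75.3 241.9] 1453.4330100623852
top [207.1 229. ] 1015 z 5.5882857030816435 (array([492.9, 329. ]), array([ 82.3, 132.1]), 19.72) cloud 838 (array([492.9, 329.7]), array([ 81.7, 132.2]), 19.8)
   high 55 [484.3 304.  142.6] 1453.4330100623852
top [420.2 242.7] 791 z 6.101016033700187 (array([ 446.4, -343.6]), array([ 61. , 131.1]), 29.05) cloud 641 (array([ 446.5, -344.2]), array([ 61.3, 130.9]), 29.1)
   high 51 [ 448.1 -343.    39.4] 46.30472483634243
scene [354.2 143. ] 405 z 6.731109844563698 (array([491.2, 328.5]), array([ 77.9, 130.7]), 19.86) cloud 273 (array([491.5, 328.9]), array([ 77.7, 131.7]), 20.03)
   high 26 [520.4 284.2  99.5] 1657.5951969689413
scene [313.9 188.1] 1546 z 30.311290219987384 (array([508.3,  27.9]), array([193.7, 157. ]), 74.39) cloud 1050 (array([505.1,  28.7]), array([191.8, 152.6]), 74.09)
   high 67 [607.4  -4.  221.4] 1657.5951969689413
scene [239.8 247. ] 457 z 6.9597528179294486 (array([ 445.2, -344.3]), array([ 58.3, 129.4]), 29.84) cloud 307 (array([ 444.7, -344.3]), array([ 59.6, 130.1]), 29.12)
   high 39 [ 444.3 -344.7   39.2] 51.00431672811931
scene [235.8 383.9] 651 z 36.37095771953053 (array([ 785.5, -708.9]), array([201.2,  35.4]), 28.15) cloud 401 (array([ 784.6, -709.4]), array([197.8,  34.6]), 27.97)
   high 4 [ 970.5 -756.   853.7] 1657.5951969689413
```

```bash
cat >> h.py <<'E'
A=np.deg2rad(-15.4);JX=np.array([np.cos(A),np.sin(A)]);JY=np.array([-np.sin(A),np.cos(A)])
JC=np.array([506.,32.4]);JO=JC-17*JY
def warp(n,img,z,O=JO,X=JX,Y=JY,xr=(-80,80),yr=(-85,115),s=3):
    # columns: local y, rows: local x
    gx,gy=np.mgrid[xr[0]:xr[1]:1/s,yr[0]:yr[1]:1/s]
    W=O+gx[...,None]*X+gy[...,None]*Y
    P=px(n,np.c_[W.reshape(-1,2),np.full(gx.size,z)]).reshape(*gx.shape,2).astype(np.float32)
    return cv2.remap(img,P[...,0],P[...,1],cv2.INTER_CUBIC)
E
python3 - <<'E'
from h import *
o=[]
for n,z in(("top",39),("scene",39)):
    w=warp(n,cv2.imread(f"pics/{n}0.png"),z,xr=(-80,80),yr=(-90,120),s=1.8*1.3)
    s=1.8*1.3
    for x in(-75,0,75): cv2.line(w,(0,int((x+80)*s)),(12,int((x+80)*s)),(0,255,0),1)
    for y in(-78,-45,0,45,90,112): cv2.line(w,(int((y+90)*s),0),(int((y+90)*s),10),(0,255,0),1)
    o.append(w)
cv2.imwrite("pics/jw.png",cv2.resize(np.hstack(o)if 0 else np.vstack(o),None,fx=.8,fy=.8))
E
```

```text
(no output)
```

View pics/jw.png

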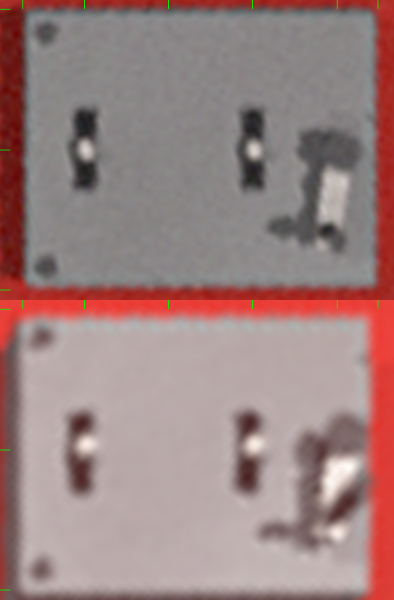

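The rectified jig shows both studs as bright dots in the dark slots, near x≈0, with the latch on the right pointing to +x. I'll now measure them sub-pixel.

Run:
```python
from h import *
np.set_printoptions(suppress=True,precision=1)
s=4
for n in("top","scene"):
    im=cv2.imread(f"pics/{n}0.png")
    for y in(-45,45):
        r=dict(xr=(-30,30),yr=(y-13,y+13),s=s)
        w=warp(n,im,30,**r).mean(2);bg=np.median(w)
        gx,gy=np.mgrid[-30:30:1/s,y-13:y+13:1/s]
        m=abs(w-bg)>25
        m30=m
        print(n,y,"bg",bg,"slot z30: x",gx[m].min(),gx[m].max(),"y",gy[m].min(),gy[m].max(), "mid",(gx[m].min()+gx[m].max())/2,(gy[m].min()+gy[m].max())/2)
        w=warp(n,im,39,**r).mean(2)
        k=np.clip(w-bg-10,0,None)*(abs(gx)<20)
        print("   stud z39",(gx*k).sum()/k.sum(),(gy*k).sum()/k.sum(), "peak",w.max())
# high points near latch
for n in("top","scene"):
    dep=np.load(f"{n}0.npy");C=cloud(n,dep);J=np.stack([(C[...,:2]-JO)@JX,(C[...,:2]-JO)@JY,C[...,2]],-1)
    m=(J[...,2]>36)&(J[...,2]<95)&(abs(J[...,0])<75)&(J[...,1]>-80)&(J[...,1]<115)
    v,u=np.nonzero(m)
    for a,b,q in zip(u,v,J[m]): print(n,a,b,q)
# plate tabs
    v,u=np.nonzero((C[...,2]>30)&(C[...,2]<50)&(abs(C[...,0]-492)<40)&(abs(C[...,1]-329)<40))
    T=C[v,u];print("tab",len(T),T.mean(0),rect(T[:,:2]))
```

```text
top -45 bg 130.33333333333334 slot z30: x -22.25 23.0 y -53.5 -37.25 mid 0.375 -45.375
   stud z39 0.12775317272745298 -44.88289209747572 peak 207.66666666666666
top 45 bg 130.66666666666666 slot z30: x -22.25 22.75 y 37.0 52.5 mid 0.25 44.75
   stud z39 0.09099175490075836 45.44930212319673 peak 209.66666666666666
scene -45 bg 164.33333333333334 slot z30: x -26.25 20.0 y -52.5 -34.0 mid -3.125 -43.25
   stud z39 -3.2490519084504585 -42.633743997756824 peak 236.66666666666666
scene 45 bg 165.0 slot z30: x -26.75 19.25 y 38.0 55.75 mid -3.75 46.875
   stud z39 -1.1612722021959239 47.91210963077326 peak 236.33333333333334
top 279 195 [ 68.6 105.6  36.4]
top 295 199 [69.5 53.9 36.1]
top 281 201 [46.1 88.8 81.7]
top 282 201 [46.8 85.8 82.6]
top 283 201 [47.5 82.8 83.2]
top 284 201 [53.4 84.4 44.3]
top 281 202 [43.3 88.1 80.7]
top 282 202 [44.5 85.5 77.6]
top 283 202 [44.5 81.8 84.1]
top 284 202 [45.4 79.1 82.8]
top 285 202 [51.2 80.5 44.4]
top 286 202 [51.4 77.  49.3]
top 281 203 [40.2 87.1 81.9]
top 282 203 [40.7 83.9 84.6]
top 283 203 [41.7 81.1 82.9]
top 284 203 [42.6 78.3 82.2]
top 2
[... 10699 characters left out ...]
6 [  6.5 -58.4  37. ]
scene 307 196 [ 22.4 -35.7  36.2]
scene 320 197 [56.5  3.2 36.3]
scene 321 197 [58.8  6.4 36.2]
scene 326 197 [70.9 22.  37.1]
scene 313 198 [ 44.5 -22.4  37.4]
scene 326 198 [74.5 19.3 37. ]
scene 302 200 [ 28.5 -64.2  41.2]
scene 301 201 [ 28.1 -68.8  37.6]
scene 307 201 [ 44.  -51.2  41.7]
scene 303 202 [ 36.4 -65.1  37.5]
scene 313 202 [ 59.  -32.9  36.4]
scene 316 202 [ 65.8 -23.3  36.1]
scene 311 203 [ 58.5 -42.3  37.4]
scene 316 203 [ 70.4 -26.7  38.1]
scene 311 204 [ 64.2 -46.4  41.2]
scene 314 204 [ 70.2 -36.3  39.6]
scene 308 207 [ 66.  -62.2  36.5]
scene 307 208 [ 70.4 -70.1  42.7]
tab 25 [495.7 326.2  40.5] (array([494.8, 327.6]), array([11.6, 41. ]), 18.07)
```

Call:
apply_moves(commands="46 -59 0 0 0 -0.14 85; 92 -118 0 0 0 -0.28 85; 138 -176 0 0 0 -0.42 85; 155 -196 0 0 0 -0.5 85; 180 -226 0 0 0 -0.6 85")

```text
time_s: 1.1
ee_pos: [416.5, 425.3, 231.5]
tool_rot: [[-0.541, 0.841, 0.0], [0.841, 0.541, 0.0], [0.0, 0.001, -1.0]]
force: [1.0, 0.5, 0.5]
opening: 0.996
grip_force: 0.0
```

```bash
cat > st.py <<'E'
from bench import arm
import numpy as np
np.set_printoptions(suppress=True,precision=2)
o=arm.get_obs();R=o["tool_rot"]
print(o["time_s"],o["ee_pos"],"ydeg",np.degrees(np.arctan2(R[1,1],R[0,1])),"zax",R[:,2],"F",o["force"],"M",o["moment"],o["opening"],o["grip_force"])
E
python3 st.py
```

```text
1.1 [416.46 425.28 231.55] ydeg 32.75974433044948 zax [ 0.  0. -1.] F [0.99 0.55 0.54] M [ 0.03 -0.03  0.01] 0.9962672099390218 0.0
```

Call:
apply_moves(commands="26 -34 -20 0 0 -0.11 85; 52.4 -67.6 -50 0 0 -0.229 85; 52.4 -67.6 -100 0 0 -0.229 85; 52.4 -67.6 -150 0 0 -0.229 85; 52.4 -67.6 -150 0 0 -0.229 85")

```text
time_s: 1.6
ee_pos: [465.6, 357.2, 75.0]
tool_rot: [[-0.338, 0.941, -0.008], [0.941, 0.338, -0.005], [-0.002, -0.009, -1.0]]
force: [-1.0, -0.8, -0.3]
opening: 0.995
grip_force: 0.0
```

Call:
apply_moves(commands="0 0 0 0 0 0 85; 0 0 0 0 0 0 85")

```text
time_s: 1.8
ee_pos: [469.0, 360.4, 84.6]
tool_rot: [[-0.34, 0.941, 0.003], [0.941, 0.34, 0.002], [0.001, 0.003, -1.0]]
force: [0.6, 0.3, 0.3]
opening: 0.995
grip_force: 0.0
```

```bash
python3 st.py
```

```text
1.8 [468.99 360.42  84.57] ydeg 19.853456342697623 zax [ 0.  0. -1.] F [0.63 0.33 0.29] M [ 0.03 -0.    0.01] 0.9947896181244096 0.0
```

Call:
apply_moves(commands="12 -16 -10 0 0 0 45; 23.6 -31.2 -30 0 0 0 45; 23.6 -31.2 -52 0 0 0 45; 23.6 -31.2 -73.5 0 0 0 45; 23.6 -31.2 -73.5 0 0 0 45")

```text
time_s: 2.3
ee_pos: [491.6, 328.3, 7.8]
tool_rot: [[-0.339, 0.941, -0.0], [0.941, 0.339, -0.0], [-0.0, -0.001, -1.0]]
force: [-0.3, -0.6, 0.5]
opening: 0.527
grip_force: 0.0
```

Call:
apply_moves(commands="0 0 0 0 0 0 45; 0 0 0 0 0 0 45")

```text
time_s: 2.5
ee_pos: [492.6, 329.0, 10.3]
tool_rot: [[-0.339, 0.941, 0.003], [0.941, 0.339, 0.002], [0.001, 0.003, -1.0]]
force: [-0.2, 0.5, -0.1]
opening: 0.525
grip_force: 0.0
```

```bash
python3 st.py
```

```text
2.5 [492.57 329.02  10.3 ] ydeg 19.844952085206714 zax [ 0.  0. -1.] F [-0.17  0.47 -0.08] M [-0.03  0.02 -0.03] 0.5254837474834763 0.0
```

Call:
apply_moves(commands="0 0 0 0 0 0 0; 0 0 0 0 0 0 0; 0 0 0 0 0 0 0; 0 0 0 0 0 0 0; 0 0 0 0 0 0 0", grip_force=60)

```text
time_s: 3.0
ee_pos: [492.1, 328.5, 8.9]
tool_rot: [[-0.339, 0.941, 0.001], [0.941, 0.339, 0.001], [0.0, 0.001, -1.0]]
force: [-0.6, -0.1, 8.0]
opening: 0.127
grip_force: 60.0
```

```bash
python3 st.py
```

```text
3.0 [492.09 328.53   8.88] ydeg 19.825939602335 zax [ 0.  0. -1.] F [-0.63 -0.07  8.01] M [-0.05  0.11  0.01] 0.12692545715079692 59.98781383037567
```

Call:
apply_moves(commands="0 0 10 0 0 0 0; 0 0 35 0 0 0 0; 0 0 65 0 0 0 0; 0 0 96 0 0 0 0; 0 0 96 0 0 0 0")

```text
time_s: 3.5
ee_pos: [493.0, 329.0, 108.8]
tool_rot: [[-0.339, 0.941, 0.005], [0.941, 0.339, 0.003], [0.001, 0.006, -1.0]]
force: [1.4, -0.1, -3.0]
opening: 0.132
grip_force: 59.0
```

Call:
apply_moves(commands="2 -35 0 0 0 -0.1 0; 4 -75 0 0 0 -0.22 0; 6 -115 0 0 0 -0.34 0; 8 -155 0 0 0 -0.46 0; 9 -185 0 0 0 -0.56 0")

```text
time_s: 4.0
ee_pos: [499.9, 141.1, 103.0]
tool_rot: [[0.218, 0.976, -0.001], [0.976, -0.218, -0.001], [-0.001, -0.001, -1.0]]
force: [0.6, 0.0, -3.0]
opening: 0.131
grip_force: 59.0
```

Call:
apply_moves(commands="0 -35 0 0 0 -0.03 0; 0 -70 0 0 0 -0.055 0; 0 -100 0 0 0 -0.055 0; 0 -115 0 0 0 -0.055 0; 0 -115 0 0 0 -0.055 0")

```text
time_s: 4.5
ee_pos: [500.3, 26.9, 103.3]
tool_rot: [[0.268, 0.963, -0.001], [0.963, -0.268, -0.0], [-0.0, -0.001, -1.0]]
force: [-0.3, 0.3, -3.5]
opening: 0.127
grip_force: 59.0
```

```bash
python3 st.py
```

```text
4.5 [500.33  26.88 103.29] ydeg -15.529706537210917 zax [-0. -0. -1.] F [-0.33  0.32 -3.55] M [0.03 0.   0.02] 0.12707532763401985 59.01533246040344
```

Run:
```python
from h import *
o=arm.get_obs();c=o["ee_pos"][:2]
for n in("top","scene"):
    p,dep=arm.capture(n);cv2.imwrite(f"pics/{n}1.png",p);C=cloud(n,dep)
    J=np.stack([(C[...,:2]-c)@JX,(C[...,:2]-c)@JY,C[...,2]],-1)
    b,g,r=[p[...,i].astype(int) for i in range(3)]
    m=(abs(J[...,0])<60)&(abs(J[...,1])<85)&(J[...,2]>88)&(J[...,2]<110)
    m=cv2.morphologyEx(m.astype(np.uint8),cv2.MORPH_OPEN,np.ones((2,2)))>0
    z=np.median(J[m][:,2]);Q=(plane(n,100.4)[m][:,:2]-c)
    Q=np.c_[Q@JX,Q@JY];print(n,m.sum(),z,rect(Q),np.percentile(Q,[1,99],axis=0).round(1))
```

```text
top 157 99.70783078201872 (array([-36.6, -11.9]), array([29.5, 94.5]), 15.15) [[-40.9 -60.2]
 [-11.6  34.8]]
scene 402 100.55346544491553 (array([ 4. , -0.6]), array([132. ,  82.3]), 89.53) [[-36.1 -65.5]
 [ 44.9  64.2]]
```

Call:
apply_moves(commands="-4.3 -8.1 0 0 0 0.002 0; -4.3 -8.1 -15 0 0 0.002 0; -4.3 -8.1 -30 0 0 0.002 0; -4.3 -8.1 -45 0 0 0.002 0; -4.3 -8.1 -50 0 0 0.002 0")

```text
time_s: 5.1
ee_pos: [495.2, 20.3, 51.0]
tool_rot: [[0.264, 0.965, -0.003], [0.965, -0.264, 0.0], [-0.001, -0.003, -1.0]]
force: [0.5, 0.0, -2.2]
opening: 0.131
grip_force: 58.9
```

Call:
apply_moves(commands="0 0 0 0 0 0 0; 0 0 0 0 0 0 0; 0 0 0 0 0 0 0")

```text
time_s: 5.4
ee_pos: [496.7, 20.1, 54.4]
tool_rot: [[0.264, 0.965, 0.001], [0.965, -0.264, -0.0], [0.0, 0.001, -1.0]]
force: [-0.5, -0.4, -3.3]
opening: 0.13
grip_force: 58.9
```

```bash
cat >> st.py <<'E'
from h import *
d=o["ee_pos"][:2]-JO;print("jig",d@JX,d@JY)
E
python3 st.py
```

```text
5.4 [496.71  20.11  54.41] ydeg -15.295781129036989 zax [ 0. -0. -1.] F [-0.48 -0.4  -3.3 ] M [-0.03  0.01  0.03] 0.1303045058880687 58.88133645057678
jig -5.696041614707534 2.678197020160316
```

Call:
apply_moves(commands="-0.4 -1.4 -2 0 0 0 0; -0.4 -1.4 -4 0 0 0 0; -0.4 -1.4 -4.5 0 0 0 0; -0.4 -1.4 -5 0 0 0 0; -0.4 -1.4 -5 0 0 0 0")

```text
time_s: 5.9
ee_pos: [495.9, 18.7, 48.8]
tool_rot: [[0.264, 0.965, -0.0], [0.965, -0.264, 0.0], [0.0, -0.0, -1.0]]
force: [1.5, 1.1, -3.4]
opening: 0.129
grip_force: 58.9
```

Call:
apply_moves(commands="0 0 -0.5 0 0 0 0; 0 0 -1 0 0 0 0; 0 0 -1 0 0 0 0")

```text
time_s: 6.2
ee_pos: [496.0, 18.7, 47.9]
tool_rot: [[0.264, 0.965, 0.0], [0.965, -0.264, -0.0], [0.0, 0.0, -1.0]]
force: [-0.3, 1.0, -2.5]
opening: 0.131
grip_force: 59.3
```

Call:
apply_moves(commands="0 0 -0.3 0 0 0 0; 0 0 -0.6 0 0 0 0; 0 0 -0.6 0 0 0 0")

```text
time_s: 6.5
ee_pos: [496.1, 18.7, 47.8]
tool_rot: [[0.264, 0.965, 0.0], [0.965, -0.264, -0.0], [0.0, 0.0, -1.0]]
force: [-4.1, 0.3, 5.8]
opening: 0.133
grip_force: 60.5
```

Call:
apply_moves(commands="0.5 -0.1 0.2 0 0 0 0; 1 -0.3 0.2 0 0 0 0; 1.4 -0.4 0.2 0 0 0 0; 1.9 -0.5 0.2 0 0 0 0; 2.4 -0.7 0.2 0 0 0 0")

```text
time_s: 7.0
ee_pos: [498.4, 18.1, 47.6]
tool_rot: [[0.264, 0.965, 0.0], [0.965, -0.264, 0.0], [0.0, -0.0, -1.0]]
force: [-4.0, 1.5, 4.3]
opening: 0.13
grip_force: 60.2
```

Call:
apply_moves(commands="0.3 -0.1 0 0 0 0 0; 0.6 -0.2 0 0 0 0 0; 1 -0.3 0 0 0 0 0")

```text
time_s: 7.3
ee_pos: [499.3, 17.7, 47.3]
tool_rot: [[0.264, 0.965, -0.0], [0.965, -0.264, 0.0], [0.0, -0.0, -1.0]]
force: [-2.0, 1.5, 0.3]
opening: 0.129
grip_force: 59.9
```

Call:
apply_moves(commands="0.4 -0.1 0 0 0 0 0; 0.8 -0.2 -0.2 0 0 0 0; 1.2 -0.3 -0.4 0 0 0 0; 1.2 -0.3 -0.6 0 0 0 0")

```text
time_s: 7.7
ee_pos: [500.5, 17.3, 46.5]
tool_rot: [[0.264, 0.965, -0.0], [0.965, -0.264, -0.0], [-0.0, -0.0, -1.0]]
force: [-0.1, -0.2, -2.9]
opening: 0.13
grip_force: 59.0
```

Call:
apply_moves(commands="0.3 -0.1 -0.3 0 0 0 0; 0.3 -0.1 -0.6 0 0 0 0; 0.3 -0.1 -0.6 0 0 0 0")

```text
time_s: 8.0
ee_pos: [500.8, 17.2, 46.1]
tool_rot: [[0.264, 0.965, -0.0], [0.965, -0.264, -0.0], [-0.0, -0.0, -1.0]]
force: [0.4, -0.3, -3.1]
opening: 0.126
grip_force: 59.0
```

Call:
apply_moves(commands="0.2 -0.1 -0.7 0 0 0 0; 0.2 -0.1 -1.4 0 0 0 0; 0.2 -0.1 -2.1 0 0 0 0; 0.2 -0.1 -2.8 0 0 0 0; 0.2 -0.1 -3 0 0 0 0")

```text
time_s: 8.5
ee_pos: [501.0, 17.2, 43.1]
tool_rot: [[0.264, 0.965, -0.0], [0.965, -0.264, 0.0], [-0.0, -0.0, -1.0]]
force: [-0.4, 0.3, -4.3]
opening: 0.128
grip_force: 59.0
```

Call:
apply_moves(commands="0 0 -0.7 0 0 0 0; 0 0 -1.4 0 0 0 0; 0 0 -2.1 0 0 0 0; 0 0 -2.8 0 0 0 0; 0 0 -3 0 0 0 0")

```text
time_s: 9.0
ee_pos: [501.0, 17.2, 40.1]
tool_rot: [[0.264, 0.965, -0.0], [0.965, -0.264, 0.0], [-0.0, -0.0, -1.0]]
force: [0.1, 0.1, -3.9]
opening: 0.133
grip_force: 59.0
```

Call:
apply_moves(commands="0 0 -0.4 0 0 0 0; 0 0 -0.8 0 0 0 0; 0 0 -1.2 0 0 0 0; 0 0 -1.6 0 0 0 0; 0 0 -1.6 0 0 0 0")

```text
time_s: 9.5
ee_pos: [501.1, 17.2, 38.9]
tool_rot: [[0.264, 0.965, 0.0], [0.965, -0.264, -0.0], [0.0, 0.0, -1.0]]
force: [-3.3, 0.2, 1.8]
opening: 0.13
grip_force: 59.7
```

Call:
apply_moves(commands="0 0 0.3 0 0 0 35; 0 0 0.3 0 0 0 35; 0 0 0.3 0 0 0 35; 0 0 0.3 0 0 0 35; 0 0 0.3 0 0 0 35", grip_force=30)

```text
time_s: 10.0
ee_pos: [501.1, 17.2, 38.9]
tool_rot: [[0.264, 0.965, 0.0], [0.965, -0.264, 0.0], [0.0, 0.0, -1.0]]
force: [-0.2, -0.1, -0.3]
opening: 0.412
grip_force: 0.0
```

Call:
apply_moves(commands="0 0 15 0 0 0 35; 0 0 50 0 0 0 35; 0 0 90 0 0 0 35; -25 -15 110 0 0 0 35; -50 -50 110 0 0 0 35")

```text
time_s: 10.5
ee_pos: [451.7, -32.2, 153.4]
tool_rot: [[0.261, 0.965, 0.005], [0.965, -0.261, -0.0], [0.001, 0.005, -1.0]]
force: [0.7, -0.3, -0.3]
opening: 0.413
grip_force: 0.0
```

Call:
apply_moves(commands="-40 -40 0 0 0 0 35; -70 -80 0 0 0 0 35; -70 -120 0 0 0 0 35; -70 -160 0 0 0 0 35; -70 -160 0 0 0 0 35")

```text
time_s: 11.0
ee_pos: [380.4, -196.3, 150.2]
tool_rot: [[0.268, 0.963, 0.001], [0.963, -0.268, -0.001], [-0.001, 0.001, -1.0]]
force: [0.1, 0.7, -0.2]
opening: 0.409
grip_force: 0.0
```

```bash
python3 st.py
python3 - <<'E'
from h import *
o=[]
for n in("top","scene"):
    p,dep=arm.capture(n);cv2.imwrite(f"pics/{n}2.png",p);np.save(f"{n}2.npy",dep);C=cloud(n,dep)
    J=np.stack([(C[...,:2]-JO)@JX,(C[...,:2]-JO)@JY,C[...,2]],-1)
    m=(abs(J[...,0])<30)&(J[...,0]<-10)&(abs(J[...,1])<50); print(n,"plate top z",np.median(J[m][:,2]))
    m=(J[...,2]>70)&(J[...,2]<90)&(J[...,0]>-20)&(J[...,0]<70)&(J[...,1]>65)&(J[...,1]<115);print("pin",m.sum(),np.median(J[m],0))
    o.append(warp(n,p,36,xr=(-80,80),yr=(-90,120),s=1.9))
cv2.imwrite("pics/jw2.png",np.vstack(o))
E
```

```text
11.0 [ 380.39 -196.34  150.21] ydeg -15.538838333847366 zax [ 0. -0. -1.] F [ 0.05  0.67 -0.24] M [ 0.03 -0.01 -0.05] 0.40865954671025745 0.0
jig -60.36088030350893 -236.88386877104242
top plate top z 36.003555044704555
pin 14 [43.37526179 84.36179108 78.63326879]
scene plate top z 37.73538185099825
pin 10 [42.24518096 83.28239937 76.53300849]
```

View pics/jw2.png

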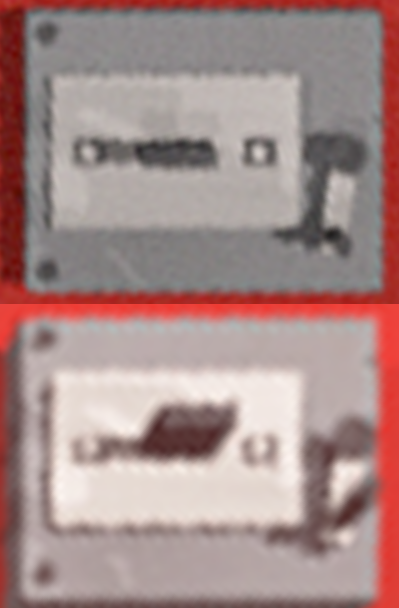

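Plate lies flat (top at 36 mm, studs show in both slots). Next, the latch: the pin is at jig (43, 84), θ≈1.43, and I'll straddle it and swing it.

Call:
apply_moves(commands="25 38 0 0 0 0.14 40; 50 76 0 0 0 0.28 40; 75 114 0 0 0 0.42 40; 100 152 0 0 0 0.56 40; 115 175 0 0 0 0.7 40")

```text
time_s: 11.6
ee_pos: [496.9, -13.8, 149.5]
tool_rot: [[-0.428, 0.904, 0.001], [0.904, 0.428, 0.0], [0.0, 0.001, -1.0]]
force: [0.3, -0.8, -0.4]
opening: 0.469
grip_force: 0.0
```

Call:
apply_moves(commands="25 38 0 0 0 0.14 40; 45 68 0 0 0 0.28 40; 60 92 0 0 0 0.42 40; 70 107 0 0 0 0.56 40; 70 107 0 0 0 0.7 40")

```text
time_s: 12.1
ee_pos: [566.2, 92.6, 149.2]
tool_rot: [[-0.91, 0.415, -0.0], [0.415, 0.91, 0.0], [0.0, 0.0, -1.0]]
force: [0.1, -0.4, 0.1]
opening: 0.469
grip_force: 0.0
```

Call:
apply_moves(commands="0 0 0 0 0 0 40; 0 0 0 0 0 0 40")

```text
time_s: 12.3
ee_pos: [565.6, 90.0, 149.3]
tool_rot: [[-0.904, 0.427, 0.0], [0.427, 0.904, 0.0], [-0.0, 0.0, -1.0]]
force: [0.6, -0.3, -0.0]
opening: 0.472
grip_force: 0.0
```

```bash
python3 st.py
```

```text
12.3 [565.64  90.01 149.31] ydeg 64.73583357961267 zax [ 0.  0. -1.] F [ 0.58 -0.28 -0.02] M [ 0.02 -0.01  0.02] 0.4719951366120253 0.0
jig 42.19555302661237 88.38117100925197
```

Call:
apply_moves(commands="-0.4 -4.1 0 0 0 0.03 40; -0.4 -4.1 -25 0 0 0.03 40; -0.4 -4.1 -50 0 0 0.03 40; -0.4 -4.1 -70 0 0 0.03 40; -0.4 -4.1 -90 0 0 0.03 40")

```text
time_s: 12.8
ee_pos: [565.3, 85.0, 58.4]
tool_rot: [[-0.916, 0.401, 0.0], [0.401, 0.916, 0.0], [-0.0, 0.0, -1.0]]
force: [0.7, -0.1, 0.8]
opening: 0.465
grip_force: 0.0
```

Call:
apply_moves(commands="0 0 -2 0 0 0 24; 0 0 -4 0 0 0 24; 0 0 -4 0 0 0 24", grip_force=20)

```text
time_s: 13.1
ee_pos: [566.0, 85.1, 56.0]
tool_rot: [[-0.918, 0.398, 0.001], [0.398, 0.918, 0.0], [-0.001, 0.001, -1.0]]
force: [0.2, -1.4, 0.5]
opening: 0.283
grip_force: 0.0
```

```bash
python3 st.py
```

```text
13.1 [565.99  85.13  56.01] ydeg 66.56400500453788 zax [ 0.  0. -1.] F [ 0.19 -1.38  0.46] M [ 0.08 -0.01  0.05] 0.28257932517538564 0.0
jig 43.83636481259148 83.77032511725582
```

Run:
```python
from h import *
P=lambda t:JO+43*np.sin(t)*JX+(90.3-43*np.cos(t))*JY
T=np.r_[1.43-.1*np.arange(0,16)]
s=arm.get_obs()["ee_pos"][:2]
for k in(0,5,10):
    for i in range(1,6): print(np.round(P(T[k+i])-(s if k==0 else P(T[k])),1),round(T[k+i]-T[k],2))
    print()
```

```text
[-3. -3.] -0.1
[-5.3 -6.7] -0.2
[ -7.9 -10.1] -0.3
[-10.9 -13.2] -0.4
[-14.1 -16. ] -0.5

[-3.5 -2.5] -0.1
[-7.3 -4.6] -0.2
[-11.2  -6.3] -0.3
[-15.3  -7.6] -0.4
[-19.5  -8.5] -0.5

[-4.3 -0.5] -0.1
[-8.6 -0.5] -0.2
[-12.9  -0.1] -0.3
[-17.1   0.7] -0.4
[-21.2   1.9] -0.5
```

Call:
apply_moves(commands="-3 -3 0 0 0 -0.1 24; -5.3 -6.7 0 0 0 -0.2 24; -7.9 -10.1 0 0 0 -0.3 24; -10.9 -13.2 0 0 0 -0.4 24; -14.1 -16 0 0 0 -0.5 24")

```text
time_s: 13.6
ee_pos: [552.0, 69.2, 56.3]
tool_rot: [[-0.612, 0.791, 0.002], [0.791, 0.612, 0.001], [-0.001, 0.002, -1.0]]
force: [1.3, 2.6, 0.2]
opening: 0.281
grip_force: 1.0
```

Call:
apply_moves(commands="-3.5 -2.5 0 0 0 -0.1 24; -7.3 -4.6 0 0 0 -0.2 24; -11.2 -6.3 0 0 0 -0.3 24; -15.3 -7.6 0 0 0 -0.4 24; -19.5 -8.5 0 0 0 -0.5 24")

```text
time_s: 14.1
ee_pos: [532.6, 60.7, 56.3]
tool_rot: [[-0.157, 0.988, 0.002], [0.988, 0.157, 0.0], [0.0, 0.002, -1.0]]
force: [1.3, 2.0, -0.5]
opening: 0.283
grip_force: 1.0
```

Call:
apply_moves(commands="-4.3 -0.5 0 0 0 -0.1 24; -8.6 -0.5 0 0 0 -0.2 24; -12.9 0 0 0 0 -0.3 24; -17.1 0.7 0 0 0 -0.4 24; -17.1 0.7 0 0 0 -0.4 24")

```text
time_s: 14.6
ee_pos: [515.2, 61.4, 56.2]
tool_rot: [[0.237, 0.971, 0.002], [0.971, -0.237, 0.0], [0.001, 0.002, -1.0]]
force: [-0.3, -0.0, 0.2]
opening: 0.282
grip_force: 0.0
```

```bash
python3 st.py
```

```text
14.6 [515.23  61.41  56.22] ydeg -13.713350734034968 zax [ 0.  0. -1.] F [-0.32 -0.05  0.16] M [-0.   -0.01 -0.02] 0.28241656842664603 0.0
jig 1.1917730480485211 47.41833757448643
```

Following with ~2 N. Push on in −x until the stop is felt.

Call:
apply_moves(commands="-1.5 0.4 0 0 0 -0.03 24; -3 0.8 0 0 0 -0.03 24; -4.5 1.2 0 0 0 -0.03 24; -5 1.4 0 0 0 -0.03 24; -5 1.4 0 0 0 -0.03 24")

```text
time_s: 15.1
ee_pos: [510.0, 62.7, 55.1]
tool_rot: [[0.263, 0.965, 0.0], [0.965, -0.263, 0.0], [0.0, 0.0, -1.0]]
force: [1.1, -0.5, 1.5]
opening: 0.28
grip_force: 0.9
```

Call:
apply_moves(commands="-0.7 0.2 0 0 0 0 24; -1.4 0.4 0 0 0 0 24; -2 0.5 0 0 0 0 24; -2 0.5 0 0 0 0 24")

```text
time_s: 15.5
ee_pos: [508.1, 63.1, 54.9]
tool_rot: [[0.264, 0.965, 0.001], [0.965, -0.264, -0.0], [-0.0, 0.001, -1.0]]
force: [4.5, -3.0, -0.7]
opening: 0.285
grip_force: 2.4
```

Call:
apply_moves(commands="-0.5 0.1 0 0 0 0 24; -1 0.3 0 0 0 0 24; -1.5 0.4 0 0 0 0 24; -1.5 0.4 0 0 0 0 24")

```text
time_s: 15.9
ee_pos: [507.7, 63.2, 55.1]
tool_rot: [[0.264, 0.965, 0.003], [0.965, -0.264, -0.001], [0.0, 0.003, -1.0]]
force: [17.1, -4.5, -6.5]
opening: 0.285
grip_force: 8.6
```

```bash
python3 st.py
```

```text
15.9 [507.67  63.22  55.09] ydeg -15.301019023466202 zax [ 0. -0. -1.] F [17.07 -4.52 -6.51] M [-0.66 -2.57 -0.03] 0.2849242131067572 8.551766574382782
jig -6.574487684793247 47.16154859376782
```

Hard stop felt. Back off to centre and lift clear.

Call:
apply_moves(commands="3 -0.8 0 0 0 0 24; 6.3 -1.7 0 0 0 0 24; 6.3 -1.7 0 0 0 0 24; 6.3 -1.7 0 0 0 0 24")

```text
time_s: 16.3
ee_pos: [512.5, 61.9, 54.7]
tool_rot: [[0.264, 0.965, -0.001], [0.965, -0.264, 0.0], [-0.0, -0.001, -1.0]]
force: [-0.8, 0.0, -0.6]
opening: 0.281
grip_force: 0.0
```

Call:
apply_moves(commands="0 0 20 0 0 0 24; 0 0 50 0 0 0 24; 0 0 90 0 0 0 24; -10 -20 110 0 0 0 30; -30 -60 110 0 0 0 30")

```text
time_s: 16.8
ee_pos: [483.8, 2.6, 168.2]
tool_rot: [[0.261, 0.965, 0.004], [0.965, -0.261, 0.0], [0.001, 0.004, -1.0]]
force: [0.0, -0.0, -0.1]
opening: 0.351
grip_force: 0.0
```

Call:
apply_moves(commands="-30 -40 0 0 0 0 40; -60 -80 0 0 0 0 40; -80 -120 0 0 0 0 40; -90 -160 0 0 0 0 40; -90 -190 0 0 0 0 40")

```text
time_s: 17.3
ee_pos: [391.3, -189.9, 165.3]
tool_rot: [[0.265, 0.964, 0.001], [0.964, -0.265, -0.001], [-0.0, 0.001, -1.0]]
force: [0.7, 0.4, -0.5]
opening: 0.47
grip_force: 0.0
```

```bash
python3 st.py
python3 - <<'E'
from h import *
o=[]
for n in("top","scene"):
    p,dep=arm.capture(n);cv2.imwrite(f"pics/{n}3.png",p);C=cloud(n,dep)
    J=np.stack([(C[...,:2]-JO)@JX,(C[...,:2]-JO)@JY,C[...,2]],-1)
    m=(abs(J[...,0])<30)&(J[...,0]<-10)&(abs(J[...,1])<50); print(n,"plate top z",np.median(J[m][:,2]))
    m=(J[...,2]>73)&(J[...,2]<90)&(J[...,0]>-30)&(J[...,0]<70)&(J[...,1]>30)&(J[...,1]<115);print("pin",m.sum(),np.median(J[m],0))
    o.append(warp(n,p,40,xr=(-80,80),yr=(-90,120),s=1.9))
cv2.imwrite("pics/jw3.png",np.vstack(o))
E
```

```text
17.3 [ 391.32 -189.94  165.35] ydeg -15.370240419315872 zax [ 0. -0. -1.] F [ 0.73  0.36 -0.46] M [ 0.02 -0.05  0.02] 0.4703470892317918 0.0
jig -51.520626925295225 -227.81248488295734
top plate top z 36.03453938535879
pin 11 [ 1.59452307 47.57862388 81.21357614]
scene plate top z 37.02814546006324
pin 8 [-1.19187864 45.87474565 78.09327116]
```

View pics/jw3.png

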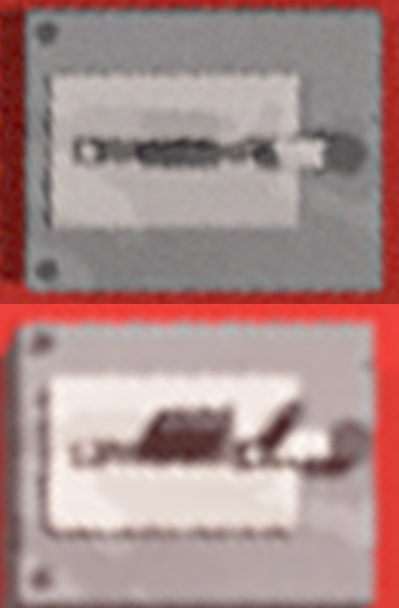

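The plate is flat and the latch bar lies along −y over it, with the pin at about jig (0, 47). Handing in.

```bash
python3 -c "
from bench import arm
print(arm.close_job())"
```

```text
the job is handed in; nothing more can be done
None
```

The wide slotted plate is seated flat over both studs, the latch bar is swung round to its stop over the plate, and the gripper has let go and moved clear; I handed the job in at about 17 s, and no verdict came back.

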